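# Spread the snap ring over the lamp shaft and hold it at the groove

## Robot

A 7-joint arm with a two-finger parallel gripper is mounted at the origin on the work surface. World frame = base frame: x ahead of the robot, y to its left, z up, the work surface at z = 0. Lengths are in mm, angles in rad, forces in N, time in s.
With the tool pointing down it reaches from about 425 to 950 mm from the base axis. Payload 16.7 kg.
Tool frame: the origin (TCP) lies between the finger pads; the fingertips stand 17 mm ahead of it and the grasp point (between the pads) lies 2 mm behind it (ctrl.tip_reach is the distance from the TCP to the fingertips, in mm); z points along the fingers, y is the direction in which the jaws open and shut (so a half turn about z gives the same grasp; the last joint's range is limited). The gripper opens to 94 mm and grips with 3 to 60 N. Pads are 16 mm wide; open, the fingers measure 119 mm over their backs; the gripper's body (75 mm by 177 mm) begins 78 mm behind the grasp point.
Start: joints at [0.955, 0.426, 0.074, 1.606, -0.034, 1.111, -0.067], TCP at [303.735, -602.761, 222.467] pointing down, gripper open.
Joint ranges: [-2.85, 2.85], [-0.5, 2.14], [-1.23, 1.37], [0.21, 2.46], [-1.02, 4.16], [0.16, 2.05], [-2.73, 2.73]. Speed limits (rad/s): [1.89, 1.89, 2.39, 2.39, 3.01, 3.01, 3.01].

## Interface

Orientations are given as a rotation vector (axis times angle).
In Python, from station import ctrl, imaging, nets gives the robot as it stands.
- The arm moves only by the tool carry_out, never from a script. Its argument "rows" is one flat list of numbers, 4 for each row, row after row: the shift along the world's x, y, z in mm, then the turn about the world's z in units of 5 degrees (1.0 is 5 degrees). A call has exactly 10 rows; each row is the pose to reach, as a shift and turn from the pose commanded when the call began; what a row does not reach only later rows make up. A row lasts 1/12 s, in which the tool goes at most 41.7 mm and 7.16 degrees, less where a joint would pass 70% of its speed; a pose out of reach is approached as far as the arm can. A call with a gripper value outside its range is refused whole. "hand" is the finger opening in mm, from 0 to 94, set as the call begins (left out, the last holds). The fingers move at their own pace and stop on an object; "force" is the grip in N (left out, the last holds). Time passes only in rows, so rows that repeat a pose let the fingers close, or fill a call up. It gives the time, the measured TCP pose, the force and the opening at its end, in the units of the state.
- ctrl.get_obs(): the state, without advancing time (a new reading comes with each control period).
- imaging.grab_frame(name): name is "scene" or "top"; returns (picture, depth): 384x512x3 uint8, red, green, blue; 384x512 float32, mm along the optical axis (not along the pixel's ray), 0 where there is no reading.
- imaging.camera_model(name): a dict with "fx", "fy", "cx", "cy" (pixels), "R" (3x3) and "t" (3): a world point X has camera coordinates R X + t. Camera axes: x right, y down, z forward; pixel columns grow to the right and rows downward; lengths in mm; the calibration is good to about 2 mm. A picture is of the moment at which its call begins. camera_model takes no time and is no camera call.
- ctrl.close_job(): hands the job in, once; it reports no verdict.
Trained networks look in the newest picture that a camera, given by its name, has taken for a name from the list of things; names that differ only in an ending like _2 or _b are one class to them, and where a whole thing is asked for, a point or a joint stands for the part that bears it (a point fixed in the world has none). Each returns a list of dicts, best first, with "conf" (0 to 1); they miss things now and then, are a little off and sometimes report something else, mostly with a low value. They report only what shows in the picture. A call takes as long as a camera call. They do not tell look-alikes from the thing itself.
- nets.search_frame(thing, camera): "at" ([x, y, z] in mm, in world coordinates, good to about 4 mm: the middle of the surface that is visible of it).
- nets.tip_of(thing, camera): "at" ([x, y, z] in mm, in world coordinates, good to about 4 mm: a listed point, or the origin of a listed thing).
The state is a dict: "time_s": time; "joint_positions": joint angles; "qd": joint speeds; "tau": joint torques, N m; "position": TCP position; "ee_rot": TCP orientation; "wrist_force": force on the tool from outside, world axes, zero at the start; "wrist_torque": the same for the moment, N m; "grip_width": finger opening in mm.
Only numpy, scipy, OpenCV 4.12 (cv2) and the standard library are available. Lean on these libraries where they do the work, as an engineer would, in place of code of your own. Each camera call takes 0.05 s, during which the arm holds its last target. There are 200 camera calls.

## Task

The desk lamp's base is waiting for its snap ring. Take the red-handled snap ring pliers out of their caddy, put their two pins into the gap of the copper snap ring on the blue stand, squeeze the handles to spread the ring, and carry it so to the lamp base; lower it from above over the end of the shaft until it is level with the groove, centred round the shaft, without touching it. Finish there while still holding: keep squeezing so that the ring stays spread at the groove, do not let it snap in and put nothing down; leave the other things on the desk where they are.

Things in the scene. Friction and masses are not known exactly. Their poses are not given: they have to be found in the camera images.
- pliers: Snap ring pliers, 0.17 kg, upright in the caddy, pins down, red handles up. Origin midway between the pin ends; z up to the handles; y: line along which handles are squeezed and pins spread (same after a half turn). Steel hub 28 x 48 x 16 mm centred at z = 71 mm. Crossed parallel slides: each handle, pushed in, carries the other side's pin outwards by as much, against a spring, up to a stop.
- pliers_grip (a point): Midway between the two handles at the height to grip, 130 mm above the pin ends; axes as pliers. Handles: flat upright plates 20 mm wide along x, 8 mm thick, from 88 to 148 mm above the pin ends, 62 mm over their outsides at rest, 32 mm when fully squeezed. Gripping with the fingers closed to 58 mm holds the pliers firmly and leaves the pins narrow enough for the ring's gap.
- handle_left (a joint): How far each handle is pushed in: 0 at rest, 0.015 m at the built-in stop. Spring force on the handles: 8 N to begin, 11 N at the stop, 5 N more with the ring on the pins; pressing on the stop with 25 N does no harm. Beyond 0.004 m the pins are too wide to go into the ring's gap.
- handle_right (a joint): The same for the other handle. Pins: upright, 6 mm thick, round ends; 9 mm apart (centre to centre) at rest, 39 mm at the stop. 11 mm above the pin ends each pin has a flat shoulder (13 x 7.5 mm) that lies over the ring's end and keeps the ring from tipping; the lower its gap to the ring (0 to 1 mm), the more level the ring hangs.
- caddy: Fixed black caddy 60 x 96 x 70 mm (x, y, height) with a slot (17 x 54 mm) in which the pliers' jaws hang; the hub lies on the slot's long edges. Origin: centre of its underside. Lift the pliers straight up by 75 mm to free them.
- ring: Copper snap ring, 32 g, 5 mm thick. Origin: centre of the round opening at rest, on the underside; z up; gap on the -x side, flexing back on the +x side. At rest 26 mm inside, 36 mm outside. Each side of the gap has a V notch facing the gap, bottom at x = -21.5, y = +/-14 mm; 15 mm between the notch edges. Put the pins in at x = -21.5 mm, y = 0, until their ends are 5.5 mm below the underside.
- ring_center (a point): Centre of the ring's opening when spread: half-way up its thickness, 3 mm to the -x side of the origin of ring; same axes. The spreading pins run into the V notches (contact at 9.7 mm from the middle), draw the ring about 4 mm towards the pliers and hold it by friction, so it can be lifted. Fully spread, the pins are about 17.5 mm to the -x side of the ring's origin.
- ring_left (a joint): Spread of the ring's half on its +y side: 0 at rest, about 0.28 rad with the pliers fully squeezed (the opening then passes a shaft of 32 mm). It springs back when let go.
- ring_right (a joint): The same for the half on the -y side.
- stand: Fixed blue ring stand, foot 74 x 60 x 6 mm. The ring lies on its raised block (top 16 mm above the table, x = -14 to +24, y = +/-20 mm) round a white boss 15 mm across, 4 mm high. The ring's ends reach out over free space 10 mm high on the -x side. Origin: on the table under the boss; axes nearly the ring's.
- lamp: Fixed desk lamp base: olive disc 150 mm across, 20 mm high; upright column 42 mm across up to 53 mm height; on it an upright steel shaft of 27 mm diameter, its bevelled end at 92.5 mm height. Origin: centre of the underside, on the table.
- lamp_groove (a point): Middle of the groove in the shaft, on its axis, 75.5 mm above the table. Groove 10 mm high (70.5 to 80.5 mm), 22 mm in diameter, dark.
- mug: White mug, 80 mm across, 92 mm high; bystander, to be left alone. Origin at its underside's centre.
- tape_roll: Yellow tape roll, 72 mm across, 20 mm high; bystander, to be left alone. Origin at its underside's centre.
- oil_bottle: Green bottle, red cap, 40 mm across, 85 mm high; bystander, to be left alone. Origin at its underside's centre.
- screwdriver: Orange screwdriver, 150 mm long, lying; bystander, to be left alone. Origin at its underside's centre.
- stapler: Blue stapler, 120 mm long, 45 mm high; bystander, to be left alone. Origin at its underside's centre.
- clamp_knob: Black clamp knob, 34 mm across, 24 mm high; bystander, to be left alone. Origin at its underside's centre.
- spacer: Brass spacer, 34 mm across, 14 mm high; bystander, to be left alone. Origin at its underside's centre.
Not all that is in view belongs to the job. What is shaped like the caddy but brown or purple is not meant. What is shaped like the pliers but green is not meant.

How it is judged:
By the outcome, as a careful person would: the job done as asked, in the order asked, and still so for the second after the job is handed in, while the arm keeps its last pose, push and grip.
It also fails if it takes over 53 s, if anything falls off the work surface, if the arm or the gripper's body presses on something with over 40 N, if the wrist force passes 120 N, or if a joint passes its speed limit or range.

## Working session

There is one attempt and no reset: what is moved stays moved. The work goes in short steps, Python scripts to look and compute and a tool call to move; the robot and the scene stay as the last step left them, time stands still between calls to the robot, and variables do not carry over. Pictures are saved under pics/ and viewed, about 8 in all and at most 12, crops included, and the job is handed in when it is done.

Besides the shell and the picture viewer there is one more tool, called after "Call:" as name(argument=value, ...) on one line, values as JSON. carry_out: Moves the arm, as the interface text tells. Its arguments: {"type":"object","properties":{"rows":{"type":"array","items":{"type":"number"}},"hand":{"type":"number"},"force":{"type":"number"}},"required":["rows"]}

```bash
mkdir -p pics; cat > h.py <<'E'
import numpy as np, cv2
from station import ctrl, imaging, nets
def cloud(name):
    im,d=imaging.grab_frame(name); c=imaging.camera_model(name)
    v,u=np.mgrid[:d.shape[0],:d.shape[1]]
    P=np.stack([(u-c['cx'])/c['fx']*d,(v-c['cy'])/c['fy']*d,d],-1)
    W=(P-np.array(c['t']))@np.array(c['R']); W[d==0]=np.nan
    return im,d,W
def proj(name,X):
    c=imaging.camera_model(name); p=np.array(c['R'])@np.array(X,float)+np.array(c['t'])
    return (c['fx']*p[0]/p[2]+c['cx'],c['fy']*p[1]/p[2]+c['cy'])
E
python3 - <<'E'
from h import *
o=ctrl.get_obs(); print({k:np.round(v,3) for k,v in o.items()})
ims=[]
for n in ("scene","top"):
    im,d,W=cloud(n); ims.append(im[:,:,::-1]); np.savez(f'{n}.npz',im=im,d=d,W=W)
    c=imaging.camera_model(n); print(n,c['fx'],-np.array(c['R']).T@c['t'], np.array(c['R'])[2])
    for t in ("pliers","pliers_grip","caddy","ring","ring_center","stand","lamp","lamp_groove"):
        print(n,t,[(np.round(r['at']).tolist(),round(r['conf'],2),np.round(proj(n,r['at'])).tolist()) for r in nets.tip_of(t,n)])
cv2.imwrite('pics/a.png',cv2.resize(ims[0],(800,600))); cv2.imwrite('pics/b.png',cv2.resize(ims[1],(800,600)))
E
```

```text
{'time_s': np.float64(0.0), 'joint_positions': array([ 0.955,  0.427,  0.074,  1.607, -0.034,  1.111, -0.067]), 'qd': array([-0.002,  0.001, -0.002,  0.001,  0.001, -0.   , -0.002]), 'tau': array([ 1.0000e-03, -9.3581e+01,  3.6680e+00, -4.5420e+01, -4.9000e-02,
        2.0000e-02,  0.0000e+00]), 'position': array([ 303.534, -602.438,  221.796]), 'ee_rot': array([-3.055e+00, -7.260e-01,  1.000e-03]), 'wrist_force': array([-0.674, -0.02 ,  0.794]), 'wrist_torque': array([0.004, 0.   , 0.009]), 'grip_width': np.float64(93.998)}
scene 377.5263610342889 [ 928.2256811  -315.91117914  972.80976649] [-0.36374144  0.39240077 -0.84481584]
scene pliers [([536.0, 37.0, 9.0], 0.87, [239.0, 211.0]), ([672.0, 22.0, -1.0], 0.57, [270.0, 246.0])]
scene pliers_grip [([671.0, 20.0, 130.0], 0.9, [271.0, 225.0]), ([542.0, 41.0, 136.0], 0.59, [240.0, 189.0])]
scene caddy [([599.0, -115.0, 1.0], 0.9, [216.0, 263.0]), ([535.0, 31.0, 0.0], 0.83, [237.0, 214.0]), ([390.0, -170.0, 1.0], 0.77, [151.0, 228.0])]
scene ring [([525.0, -245.0, 16.0], 0.64, [160.0, 277.0])]
scene ring_center [([522.0, -242.0, 15.0], 
[... 396 characters left out ...]
.0, 202.0]), ([541.0, 36.0, 6.0], 0.6, [260.0, 200.0])]
top pliers_grip [([671.0, 19.0, 131.0], 0.83, [270.0, 142.0]), ([536.0, 34.0, 138.0], 0.6, [264.0, 196.0])]
top caddy [([600.0, -110.0, 2.0], 0.76, [315.0, 180.0]), ([530.0, 32.0, -0.0], 0.58, [262.0, 205.0]), ([385.0, -168.0, 4.0], 0.57, [337.0, 260.0])]
top ring [([527.0, -244.0, 20.0], 0.49, [366.0, 207.0]), ([713.0, 320.0, 6.0], 0.26, [157.0, 135.0])]
top ring_center [([525.0, -241.0, 21.0], 0.51, [365.0, 207.0]), ([703.0, -266.0, -2.0], 0.21, [371.0, 144.0])]
top stand [([362.0, -54.0, -3.0], 0.33, [293.0, 268.0])]
top lamp [([474.0, 280.0, -3.0], 0.56, [169.0, 224.0])]
top lamp_groove [([474.0, 279.0, 76.0], 0.79, [165.0, 222.0])]
```

View pics/a.png

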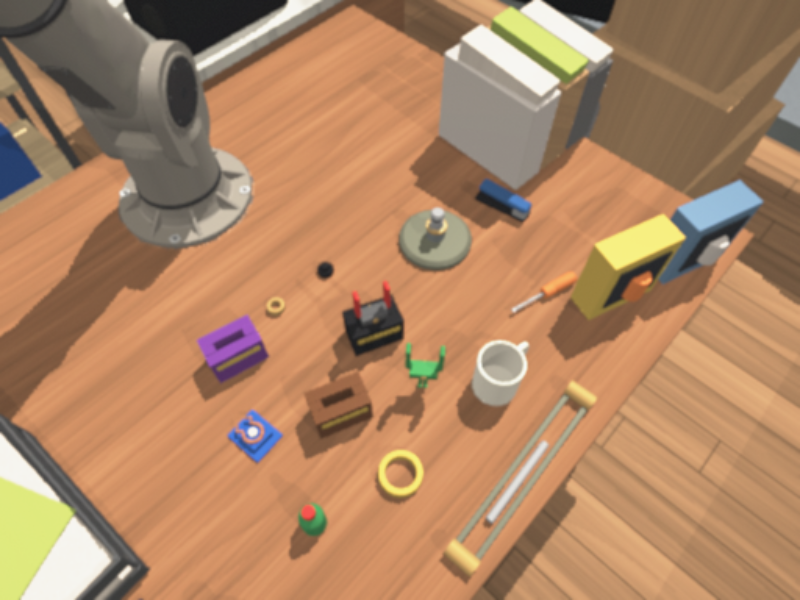

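View pics/b.png

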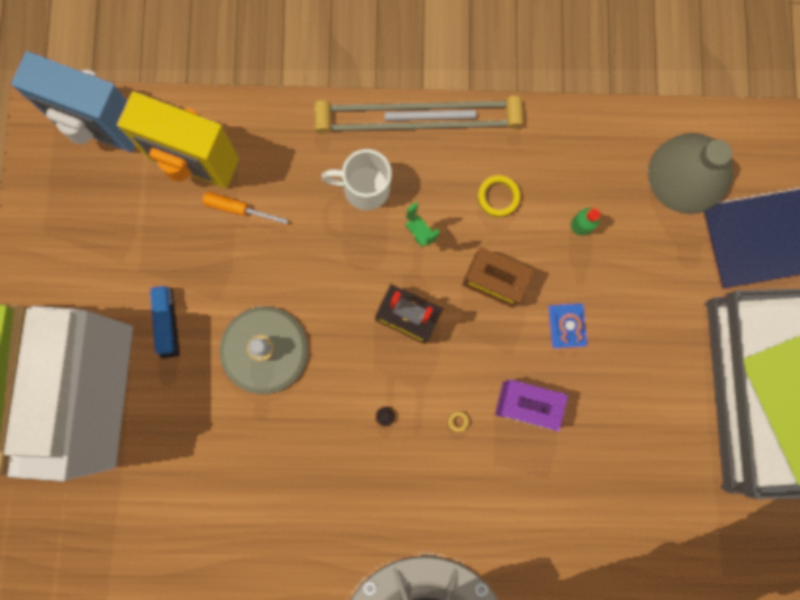

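```bash
cat > seg.py <<'E'
from h import *
L={n:np.load(n+'.npz') for n in("scene","top")}
for n in L:
    im,W=L[n]['im'],L[n]['W']; hsv=cv2.cvtColor(im,cv2.COLOR_RGB2HSV); H,S,V=[hsv[...,i].astype(int) for i in range(3)]
    box=lambda c,r,z0,z1:(np.hypot(W[...,0]-c[0],W[...,1]-c[1])<r)&(W[...,2]>z0)&(W[...,2]<z1)
    m=box((536,34),80,95,175)&((H<8)|(H>172))&(S>130)
    k,lab,st,ce=cv2.connectedComponentsWithStats(m.astype(np.uint8))
    for i in range(1,k):
        if st[i,4]>3:
            q=W[lab==i]; t=q[q[:,2]>q[:,2].max()-12]; print(n,'red',st[i,4],t.mean(0).round(1),q[:,2].max().round(1),len(t))
    m=box((536,34),75,64,76); q=W[m]
    r=cv2.minAreaRect(q[:,:2].astype(np.float32)); print(n,'caddytop',r,q[:,2].mean())
    m=box((525,-245),60,2,9)&(H>100)&(H<130)&(S>120); q=W[m]; print(n,'foot',len(q),cv2.minAreaRect(q[:,:2].astype(np.float32)) if len(q) else 0)
    m=box((525,-245),45,13,30)&(V>150)&(S<60); q=W[m]; print(n,'boss',len(q),q.mean(0).round(1) if len(q) else 0)
    m=box((525,-245),45,13,30)&((H<20)|(H>170))&(S>60); q=W[m]
    if len(q): 
        c=q.mean(0); print(n,'ring',len(q),c.round(1),cv2.minEnclosingCircle(q[:,:2].astype(np.float32)))
    m=box((474,280),40,85,97); q=W[m]; print(n,'shaft top',len(q),q.mean(0).round(1) if len(q) else 0, (q.min(0).round(1),q.max(0).round(1)))
    m=box((474,280),100,14,24); q=W[m]; print(n,'disc',cv2.minEnclosingCircle(q[:,:2].astype(np.float32)))
def crop(n,X,r,s):
    im=L[n]['im']; u,v=map(int,proj(n,X)); return cv2.resize(im[max(0,v-r):v+r,u-r:u+r,::-1],(s,s),interpolation=cv2.INTER_CUBIC)
rows=[np.hstack([crop(n,(536,34,90),28,266),crop(n,(525,-245,20),20,266),crop(n,(474,280,60),28,266)]) for n in("scene","top")]
cv2.imwrite('pics/c.png',np.vstack(rows))
print([ [np.round(proj(n,X)) for X in((536,34,90),(525,-245,20),(474,280,60))] for n in L])
E
python3 seg.py
```

```text
scene red 64 [551.2  59.3 151.7] 155.4 25
scene red 57 [528.8  10.4 152.4] 157.5 24
scene caddytop ((538.5037841796875, 36.49509811401367), (96.14688873291016, 61.9727783203125), 65.43521118164062) 68.89690367817036
scene foot 268 ((529.7078857421875, -240.93797302246094), (71.33888244628906, 56.82278823852539), 4.953768730163574)
scene boss 49 [ 524.3 -240.5   18.4]
scene ring 76 [ 526.4 -241.3   19.7] ((522.921875, -242.00247192382812), 24.842960357666016)
scene shaft top 55 [478.5 276.4  91.1] (array([462.9, 263.4,  85.3]), array([488.9, 289.9,  95.4]))
scene disc ((478.5086975097656, 277.9736633300781), 74.24195098876953)
top red 40 [546.7  61.5 153.5] 158.9 29
top red 32 [523.6  12.7 154.4] 159.8 26
top caddytop ((535.5057373046875, 37.02809143066406), (95.96475982666016, 59.955833435058594), 65.54461669921875) 69.92390587320813
top foot 192 ((525.79248046875, -239.70262145996094), (69.4397964477539, 55.824317932128906), 4.414709091186523)
top boss 39 [ 526.3 -238.4   19. ]
top ring 70 [ 524.3 -240.4   20.8] ((519.8862915039062, -241.00765991210938), 23.56230926513672)
top shaft top 90 [473.4 278.7  91.6] (array([461.4, 266.3,  85.4]), array([486.5, 291.6,  96.4]))
top disc ((472.9385681152344, 278.9178161621094), 74.37274169921875)
[[array([237., 198.]), array([159., 277.]), array([279., 141.])], [array([263., 198.]), array([366., 208.]), array([165., 222.])]]
```

View pics/c.png

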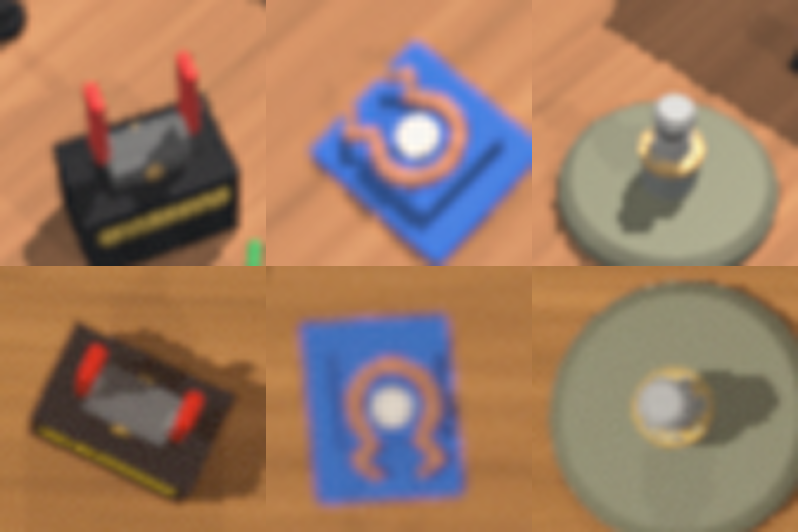

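The crops show the black caddy with the red pliers at scene px (237,198), the copper ring with its gap towards the robot at (159,277), and the lamp shaft at (279,141).
Look-alikes, also in scene px: the brown caddy (216,263), the purple caddy (151,228) and the green pliers (271,225). I rejected all three and chose the black caddy with the red handles.

Call:
carry_out(rows=[12,32,0,-0.5,24,64,0,-1,36,96,0,-1.5,48,128,0,-2,60,160,0,-2.5,72,192,0,-3,84,224,0,-3.5,96,256,0,-4,108,288,0,-4.5,120,320,0,-5.1], hand=94)

```text
time_s: 1.73
position: [424.1, -281.2, 222.7]
ee_rot: [3.141, 0.031, 0.001]
wrist_force: [0.2, -0.6, -0.5]
grip_width: 94.0
```

Call:
carry_out(rows=[12,32,0,-0.5,24,64,0,-1,36,96,0,-1.5,48,128,0,-2,60,160,0,-2.5,72,192,0,-3,84,224,0,-3.5,96,256,0,-4,108,295,0,-4.5,113.3,319.6,0,-5.2])

```text
time_s: 2.57
position: [537.9, 40.7, 222.7]
ee_rot: [-3.067, 0.673, -0.001]
wrist_force: [0.4, 0.1, -0.8]
grip_width: 93.8
```

Call:
carry_out(rows=[0,0,-4,0,0,0,-14,0,0,0,-26,0,0,0,-38,0,0,0,-50,0,0,0,-62,0,0,0,-73,0,0,0,-82,0,0,0,-87.5,0,0,0,-87.5,0])

```text
time_s: 3.4
position: [536.5, 36.7, 133.6]
ee_rot: [3.068, -0.673, -0.003]
wrist_force: [-0.9, 0.4, 0.4]
grip_width: 94.1
```

Call:
carry_out(rows=[0,0,0,0,0,0,0,0,0,0,0,0,0,0,0,0,0,0,0,0,0,0,0,0,0,0,0,0,0,0,0,0,0,0,0,0,0,0,0,0], hand=58, force=25)

```text
time_s: 4.23
position: [537.3, 37.0, 135.3]
ee_rot: [-3.068, 0.673, -0.001]
wrist_force: [-1.1, 0.6, 6.3]
grip_width: 58.3
```

```bash
python3 - <<'E'
from h import *
o=ctrl.get_obs(); print({k:np.round(o[k],3) for k in('time_s','position','ee_rot','joint_positions','wrist_force','grip_width')})
for n in("scene","top"):
    im,d,W=cloud(n); np.savez(n+'2.npz',im=im,d=d,W=W)
def crop(n,X,r,s):
    im=np.load(n+'2.npz')['im']; u,v=map(int,proj(n,X)); return cv2.resize(im[max(0,v-r):v+r,u-r:u+r,::-1],(s,s),interpolation=cv2.INTER_CUBIC)
cv2.imwrite('pics/d.png',np.hstack([crop(n,(537,36,110),45,400) for n in("scene","top")]))
E
```

```text
{'time_s': np.float64(4.233), 'position': array([537.301,  36.984, 135.306]), 'ee_rot': array([-3.068e+00,  6.730e-01, -1.000e-03]), 'joint_positions': array([-2.000e-03,  3.150e-01, -2.210e-01,  1.984e+00,  9.000e-02,
        8.510e-01, -2.275e+00]), 'wrist_force': array([-1.141,  0.64 ,  6.288]), 'grip_width': np.float64(58.267)}
```

View pics/d.png

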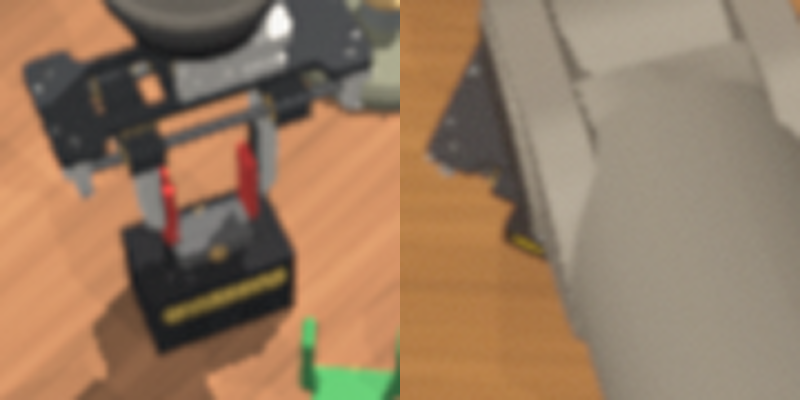

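The fingers are closed at 58.3 mm on both red handles (scene px about (237,190)), and the pliers are still seated in the black caddy. Next I lift straight up.

Call:
carry_out(rows=[0,0,3,0,0,0,9,0,0,0,19,0,0,0,30,0,0,0,43,0,0,0,56,0,0,0,70,0,0,0,84,0,0,0,96,0,0,0,105,0])

```text
time_s: 5.17
position: [537.4, 36.9, 242.0]
ee_rot: [-3.068, 0.673, -0.002]
wrist_force: [0.0, -0.3, -1.2]
grip_width: 57.8
```

Call:
carry_out(rows=[-2,-14,0,0.3,-5,-42,0,0.9,-9,-72,0,1.6,-12,-102,0,2.2,-16,-132,0,2.8,-20,-162,0,3.5,-23,-192,0,4.1,-27,-222,0,4.8,-30,-252,0,5.4,-33.4,-278.6,0,6])

```text
time_s: 6.0
position: [503.1, -243.7, 240.5]
ee_rot: [3.138, 0.147, 0.0]
wrist_force: [0.4, -0.5, -0.9]
grip_width: 58.2
```

Call:
carry_out(rows=[0,0,0,0,0,0,-10,0,0,0,-20,0,0,0,-30,0,0,0,-40,0,0,0,-47,0,0,0,-52,0,0,0,-52,0,0,0,-52,0,0,0,-52,0])

```text
time_s: 6.83
position: [503.9, -241.8, 188.3]
ee_rot: [3.138, 0.144, 0.001]
wrist_force: [0.7, -0.8, -1.3]
grip_width: 58.1
```

```bash
cat > look.py <<'E'
from h import *
import sys
tag=sys.argv[1]; X=eval(sys.argv[2]); r=int(sys.argv[3]); use=sys.argv[4].split(',')
o=ctrl.get_obs(); print({k:np.round(o[k],3) for k in('time_s','position','ee_rot','joint_positions','wrist_force','grip_width')})
out=[]
for n in use:
    im,d,W=cloud(n); np.savez(f'{n}_{tag}.npz',im=im,d=d,W=W)
    u,v=map(int,proj(n,X)); out.append(cv2.resize(im[max(0,v-r):v+r,u-r:u+r,::-1],(400 if len(use)>1 else 600,)*2,interpolation=cv2.INTER_CUBIC)); print(n,'crop origin',u-r,v-r)
cv2.imwrite(f'pics/{tag}.png',np.hstack(out))
E
python3 look.py e "(505,-241,60)" 40 scene,top
```

```text
{'time_s': np.float64(6.833), 'position': array([ 503.887, -241.776,  188.325]), 'ee_rot': array([3.138e+00, 1.440e-01, 1.000e-03]), 'joint_positions': array([ 0.416,  0.276, -0.099,  1.899,  0.033,  0.967, -1.178]), 'wrist_force': array([ 0.683, -0.775, -1.326]), 'grip_width': np.float64(58.073)}
scene crop origin 112 224
top crop origin 328 173
```

View pics/e.png

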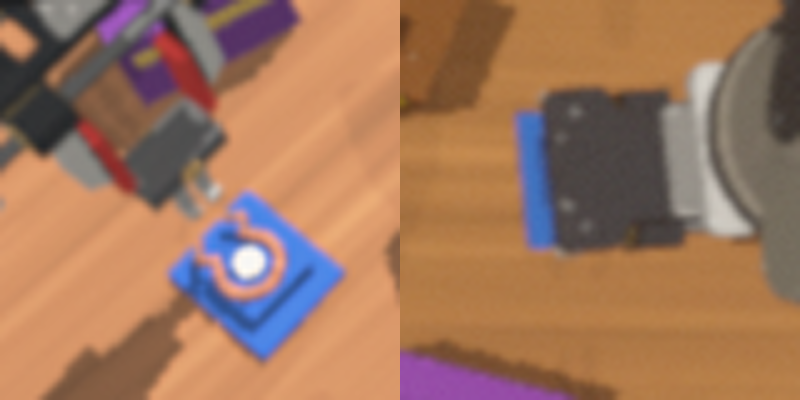

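```bash
cat > fit.py <<'E'
from h import *
from scipy.optimize import least_squares
for f,n in(("scene.npz","scene"),("top.npz","top"),("scene_e.npz","scene")):
    D=np.load(f); im,W=D['im'],D['W']; hsv=cv2.cvtColor(im,cv2.COLOR_RGB2HSV); H,S,V=[hsv[...,i].astype(int) for i in range(3)]
    near=(np.hypot(W[...,0]-520,W[...,1]+241)<45)
    # rays intersected with ring's top plane z=21
    c=imaging.camera_model(n); R=np.array(c['R']); C=-R.T@c['t']
    v,u=np.nonzero(near&((H<20)|(H>172))&(S>70)&(W[...,2]>8))
    d=np.stack([(u-c['cx'])/c['fx'],(v-c['cy'])/c['fy'],np.ones(len(u))],-1)@R
    P=C+d*((20-C[2])/d[:,2])[:,None]; P=P[:,:2]
    # ring centre: fit mid radius 15.5 to pixels of the round part
    p=np.array([525.,-240.])
    for _ in range(5):
        q=P[(P[:,0]-p[0]>-9)]
        p=least_squares(lambda a:np.hypot(q[:,0]-a[0],q[:,1]-a[1])-15.5,p,loss='soft_l1').x
    r=P-p; e=r[np.hypot(*r.T)>19]; e=e[e[:,0]<0]
    l,rr=e[e[:,1]>0].mean(0),e[e[:,1]<=0].mean(0); m=(l+rr)/2
    print(f,len(P),'centre',p.round(1),'rms',np.std(np.hypot(q[:,0]-p[0],q[:,1]-p[1])).round(2),'ears',l.round(1),rr.round(1),'yaw mid',np.degrees(np.arctan2(-m[1],-m[0])).round(1),'yaw ears',np.degrees(np.arctan2(-(l-rr)[0],(l-rr)[1])).round(1))
    v,u=np.nonzero(near&(S<60)&(V>170)&(W[...,2]>10)&(W[...,2]<30))
    d=np.stack([(u-c['cx'])/c['fx'],(v-c['cy'])/c['fy'],np.ones(len(u))],-1)@R
    print('  boss',(C+d*((19-C[2])/d[:,2])[:,None]).mean(0).round(1), len(u))
D=np.load('scene_e.npz'); im,W,d=D['im'],D['W'],D['d']
u,v=map(int,proj('scene',(503.9,-241.8,62)));print('pin proj',proj('scene',(503.9,-241.8,60)))
big=cv2.resize(im[v-25:v+25,u-25:u+25,::-1],(600,600),interpolation=cv2.INTER_NEAREST)
def dot(X,col):
    a,b=proj('scene',X); cv2.circle(big,(int((a-u+25.5)*12),int((b-v+25.5)*12)),3,col,-1)
yv=np.array([-np.sin(np.radians(5.2)),np.cos(np.radians(5.2))])
for s in(-6.5,6.5):
    for z in(60,71): dot((*(np.array([503.9,-241.8])+s*yv),z),(0,0,255) if z==60 else (255,0,255))
cv2.imwrite('pics/f.png',big)
m=(np.hypot(W[...,0]-504,W[...,1]+242)<35)&(W[...,2]>50)&(W[...,2]<110)
for z in range(54,108,6):
    q=W[m&(abs(W[...,2]-z-3)<3)]; print(z,len(q),q.mean(0).round(1) if len(q) else '')
E
python3 fit.py
```

```text
scene.npz 67 centre [ 529.2 -241.4] rms 1.38 ears [-24.1  13.1] [-21.6 -13.4] yaw mid 0.4 yaw ears 5.3
  boss [ 526.  -240.6   19. ] 44
top.npz 59 centre [ 526.2 -240.6] rms 1.38 ears [-22.2  11.3] [-20.9 -15.1] yaw mid 5.1 yaw ears 2.9
  boss [ 525.6 -240.6   19. ] 32
scene_e.npz 354 centre [ 529.  -241.3] rms 1.41 ears [-121.3   42.6] [-121.8  -12.6] yaw mid -7.0 yaw ears -0.5
  boss [ 524.5 -240.2   19. ] 51
pin proj (np.float64(151.681373911977), np.float64(264.80774925470575))
54 0 
60 1 [ 503.8 -236.7   62.7]
66 5 [ 508.9 -237.8   71. ]
72 17 [ 508.5 -242.    74.4]
78 4 [ 508.8 -243.    82. ]
84 7 [ 508.7 -237.3   87. ]
90 7 [ 509.4 -239.7   92.8]
96 6 [ 509.4 -242.4   97.9]
102 0
```

View pics/f.png

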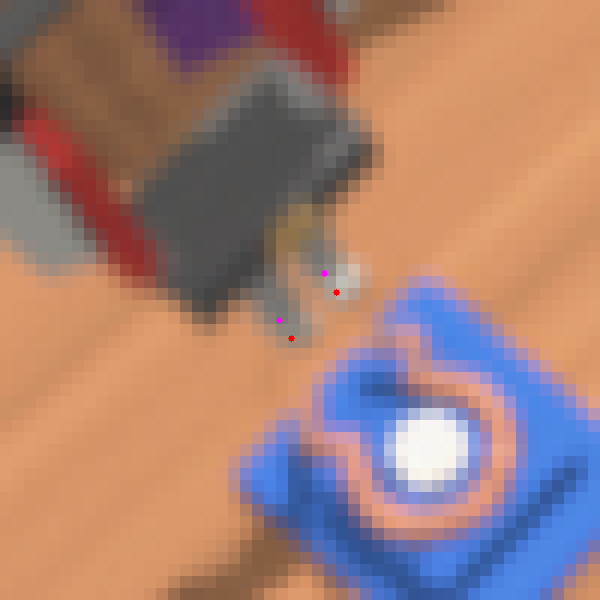

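The pins show about 1 px right of their predicted position, so the scene camera is biased by roughly +2.5 mm in x. Next I lower to just above the ring and compare pins and notches in the same image.

Call:
carry_out(rows=[0,0,-4,0,1,0,-12,0,1,-0.5,-20,0,1,-0.5,-27,0,1,-0.5,-32,0,1,-0.5,-35,0,1,-0.5,-35,0,1,-0.5,-35,0,1,-0.5,-35,0,1,-0.5,-35,0])

```text
time_s: 7.77
position: [504.8, -242.4, 153.3]
ee_rot: [3.138, 0.144, 0.001]
wrist_force: [0.3, -0.3, -2.3]
grip_width: 58.2
```

```bash
python3 look.py g "(515,-241,30)" 20 scene; python3 - <<'E'
from h import *
for t in("pliers","ring","ring_center"):
    print(t,[(np.round(r['at'],1).tolist(),round(r['conf'],2)) for r in nets.tip_of(t,'scene')])
for X in((504.9,-242.3,24),): print(proj('scene',X))
E
```

```text
{'time_s': np.float64(7.767), 'position': array([ 504.824, -242.372,  153.326]), 'ee_rot': array([3.138e+00, 1.440e-01, 1.000e-03]), 'joint_positions': array([ 0.415,  0.318, -0.099,  1.929,  0.039,  0.896, -1.183]), 'wrist_force': array([ 0.341, -0.313, -2.309]), 'grip_width': np.float64(58.163)}
scene crop origin 137 251
pliers [([672.2, 24.0, -2.7], 0.62), ([504.7, -242.4, 26.6], 0.57)]
ring [([525.2, -242.9, 18.2], 0.58)]
ring_center [([521.4, -243.3, 16.3], 0.64)]
(np.float64(154.9291506465247), np.float64(270.1685289122486))
```

View pics/g.png

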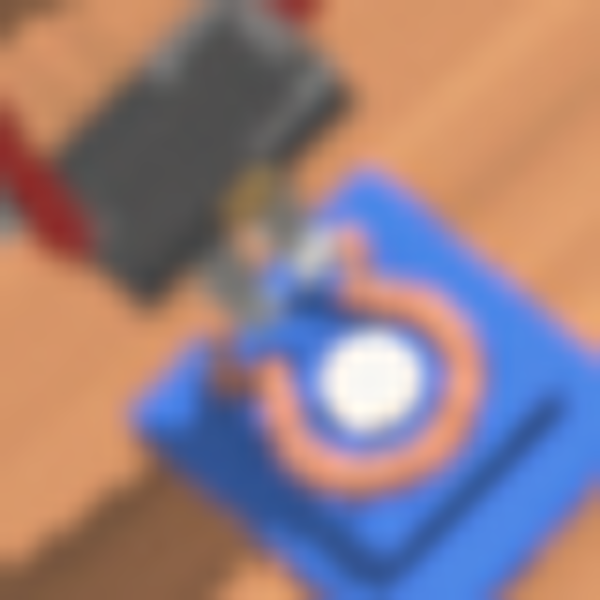

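Call:
carry_out(rows=[-0.5,-2.2,0,0,-0.5,-2.2,0,0,-0.5,-2.2,0,0,-0.5,-2.2,0,0,-0.5,-2.2,0,0,-0.5,-2.2,0,0,-0.5,-2.2,0,0,-0.5,-2.2,0,0,-0.5,-2.2,0,0,-0.5,-2.2,0,0])

```text
time_s: 8.8
position: [504.1, -244.4, 152.9]
ee_rot: [-3.138, -0.144, 0.0]
wrist_force: [-0.0, -0.9, -1.9]
grip_width: 58.3
```

```bash
cat > ov.py <<'E'
from h import *
o=ctrl.get_obs(); p=o['position']; print(np.round(p,2),o['wrist_force'])
acc=[]; 
for _ in range(4): im,d=imaging.grab_frame('scene'); acc.append(im.astype(float))
im=np.mean(acc,0).astype(np.uint8)
print([(np.round(r['at'],1).tolist(),round(r['conf'],2)) for t in("pliers","ring","ring_center") for r in nets.tip_of(t,'scene')])
u0,v0,Z=140,250,20
A=cv2.resize(im[v0:v0+29,u0:u0+19+0],None,fx=Z,fy=Z,interpolation=cv2.INTER_CUBIC)[:,:,::-1].copy(); B=A.copy()
def pts(L): return np.array([[(a-u0+.5)*Z,(b-v0+.5)*Z] for a,b in(proj('scene',X) for X in L)]).astype(int)
th=np.radians(5); R=np.array([[np.cos(th),-np.sin(th)],[np.sin(th),np.cos(th)]])
def W(c,q,z): return [(*(np.array(c)+R@np.array(a)),z) for a in q]
c=(528.5,-241.2)
for r in(13,18):
    t=np.radians(np.arange(-140,141,10)); cv2.polylines(B,[pts(W(c,np.stack([r*np.cos(t),r*np.sin(t)],-1),21))],False,(0,255,0),1)
for s in(-1,1): cv2.polylines(B,[pts(W(c,[(-26,7.5*s),(-21.5,14*s),(-17,7.5*s)],21))],False,(255,255,0),1)
b=(p[0]+2,p[1]+2)
for s in(-6.5,6.5):
    t=np.radians(np.arange(0,361,20))
    for z in(p[2]-128+1,p[2]-117): cv2.polylines(B,[pts(W(b,np.stack([3*np.cos(t),s+3*np.sin(t)],-1),z))],False,(0,0,255),1)
cv2.imwrite('pics/i.png',np.hstack([A,B]))
E
python3 ov.py
```

```text
[ 504.11 -244.42  152.95] [-0.0303881  -0.92540263 -1.93558811]
[([672.0, 25.8, -2.2], 0.85), ([505.9, -244.6, 25.9], 0.69), ([523.4, -244.6, 0.6], 0.31), ([525.3, -240.4, 16.0], 0.61), ([761.5, 110.3, 1.8], 0.56), ([520.6, -243.9, 16.2], 0.67)]
```

View pics/i.png

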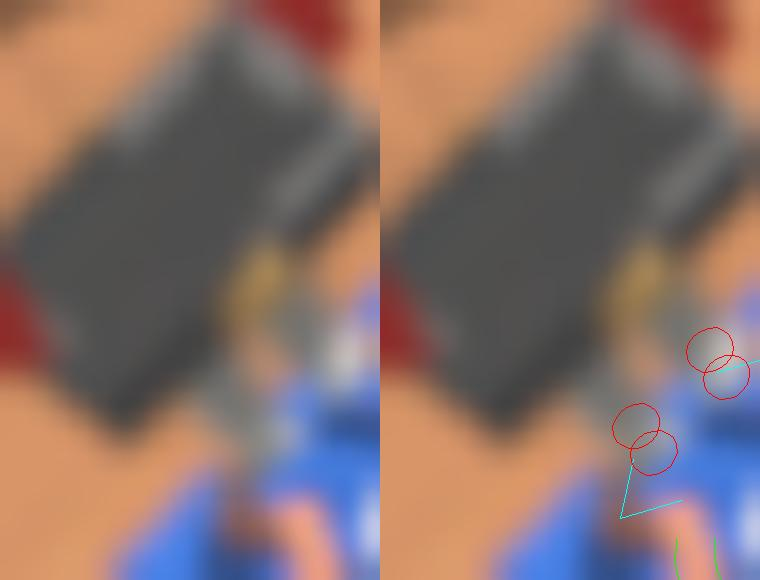

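The red pin model (with a +2,+2 mm camera bias) covers the pin ends at crop px (645,450) and (725,370). The drawn lower notch falls on the ear at (620,518). The pins are within about 1 mm of the middle, so I insert.

Call:
carry_out(rows=[0.5,-0.4,0,0,0.5,-0.4,-1,0,0.5,-0.4,-2.5,0,0.5,-0.4,-4,0,0.5,-0.4,-5.5,0,0.5,-0.4,-7,0,0.5,-0.4,-8.5,0,0.5,-0.4,-10,0,0.5,-0.4,-10,0,0.5,-0.4,-10,0])

```text
time_s: 9.98
position: [504.6, -244.8, 142.9]
ee_rot: [-3.138, -0.144, 0.0]
wrist_force: [-0.1, 0.6, -1.0]
grip_width: 58.2
```

Call:
carry_out(rows=[0,0,-0.5,0,0,0,-1,0,0,0,-1.5,0,0,0,-2,0,0,0,-2.5,0,0,0,-3,0,0,0,-3.5,0,0,0,-4,0,0,0,-4.3,0,0,0,-4.3,0])

```text
time_s: 10.82
position: [504.6, -244.8, 138.6]
ee_rot: [-3.138, -0.144, 0.0]
wrist_force: [0.9, 0.4, -1.4]
grip_width: 58.2
```

```bash
sed -i 's/u0+19+0/u0+29/; s/u0,v0,Z=140,250,20/u0,v0,Z=146,256,13/' ov.py; sed -i 's/v0+29,u0:u0+29/v0+30,u0:u0+30/' ov.py; python3 ov.py
```

```text
[ 504.59 -244.84  138.59] [ 0.90951687  0.36612105 -1.36714853]
[([502.8, -246.7, 14.3], 0.78), ([674.1, 24.0, -1.1], 0.56), ([525.8, -240.5, 16.2], 0.63), ([522.9, -243.5, 16.2], 0.67)]
```

View pics/i.png

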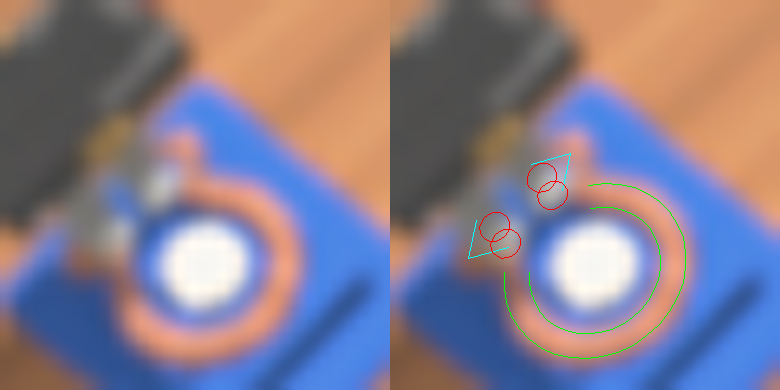

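The pins sit between the ears at crop px (110,225) and (160,180), and there is no contact force. Squeeze now.

Call:
carry_out(rows=[0,0,0,0,0,0,0,0,0,0,0,0,0,0,0,0,0,0,0,0,0,0,0,0,0,0,0,0,0,0,0,0,0,0,0,0,0,0,0,0], hand=30, force=25)

```text
time_s: 12.0
position: [504.7, -244.9, 138.7]
ee_rot: [-3.138, -0.144, -0.0]
wrist_force: [0.7, -0.2, 0.2]
grip_width: 30.7
```

Call:
carry_out(rows=[0,0,0.5,0,0,0,1.5,0,0,0,3,0,0,0,5,0,0,0,7,0,0,0,9,0,0,0,11,0,0,0,13,0,0,0,14,0,0,0,15,0])

```text
time_s: 12.83
position: [504.6, -244.9, 153.8]
ee_rot: [3.138, 0.144, 0.0]
wrist_force: [0.3, -0.2, -2.5]
grip_width: 31.0
```

Call:
carry_out(rows=[0,0,4,0,0,0,10,0,0,0,17,0,0,0,25,0,0,0,33,0,0,0,41,0,0,0,49,0,0,0,56,0,0,0,60,0,0,0,60,0])

```text
time_s: 13.67
position: [505.0, -245.0, 214.8]
ee_rot: [3.138, 0.144, 0.002]
wrist_force: [0.9, -0.6, -1.4]
grip_width: 30.4
```

```bash
python3 look.py j "(515,-243,82)" 24 scene
```

```text
{'time_s': np.float64(13.667), 'position': array([ 505.044, -245.025,  214.752]), 'ee_rot': array([3.138e+00, 1.440e-01, 2.000e-03]), 'joint_positions': array([ 0.42 ,  0.252, -0.098,  1.868,  0.029,  1.022, -1.169]), 'wrist_force': array([ 0.929, -0.597, -1.435]), 'grip_width': np.float64(30.355)}
scene crop origin 128 240
```

View pics/j.png

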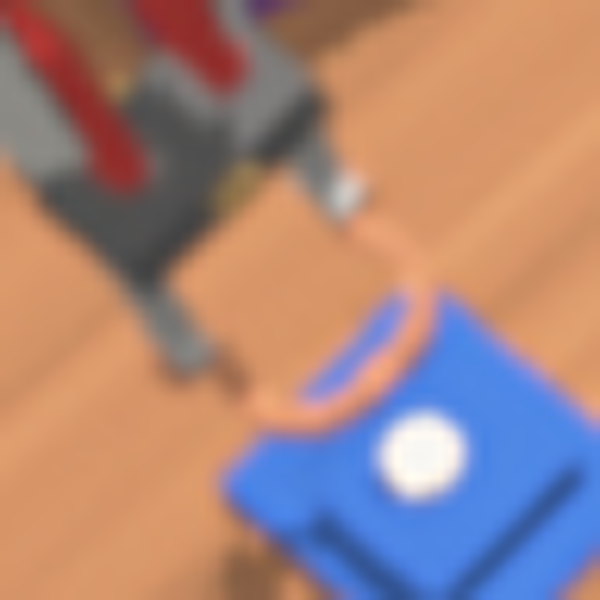

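The ring is spread and hangs on both pins at crop px (345,205) and (200,365), clear of the stand. Next I carry it gently to above the lamp.

Call:
carry_out(rows=[0,2,4,0,-0.5,7,9,0,-1,14,15,0,-2,23,21,0,-3,33,25,0,-4,45,26,0,-5,59,26,0,-6,74,26,0,-8,90,26,0,-9,107,26,0])

```text
time_s: 14.55
position: [495.1, -136.2, 239.7]
ee_rot: [3.138, 0.144, -0.0]
wrist_force: [0.7, -0.2, -1.9]
grip_width: 30.8
```

Call:
carry_out(rows=[-1,18,0,0,-3,37,0,0,-5,57,0,0,-6,77,0,0,-8,97,0,0,-10,117,0,0,-11,137,0,0,-13,157,0,0,-15,177,0,0,-16,197,0,0])

```text
time_s: 15.38
position: [478.7, 61.0, 239.8]
ee_rot: [3.138, 0.145, 0.0]
wrist_force: [0.6, -0.7, -1.9]
grip_width: 30.6
```

Call:
carry_out(rows=[-2,20,0,0,-3,40,0,0,-5,60,0,0,-7,79,0,0,-8,97,0,0,-10,114,0,0,-12,129,0,0,-13,142,0,0,-14,153,0,0,-15,162,0,0])

```text
time_s: 16.22
position: [463.9, 222.6, 239.7]
ee_rot: [-3.138, -0.145, -0.0]
wrist_force: [-0.3, 0.9, -3.1]
grip_width: 29.9
```

Call:
carry_out(rows=[-0.5,8,0,0,-1,15,0,0,-1.5,21,0,0,-2,26,0,0,-2,31,0,0,-2,36,0,0,-2,41,0,0,-2.5,46,0,0,-2.5,50,0,0,-2.5,54,0,0])

```text
time_s: 17.05
position: [462.1, 275.5, 239.7]
ee_rot: [-3.138, -0.144, -0.0]
wrist_force: [-0.1, -0.7, -2.0]
grip_width: 30.5
```

Call:
carry_out(rows=[0,0,0,0,0,0,0,0,0,0,0,0,0,0,0,0,0,0,0,0,0,0,0,0,0,0,0,0,0,0,0,0,0,0,0,0,0,0,0,0])

```text
time_s: 17.88
position: [462.1, 275.1, 239.7]
ee_rot: [-3.138, -0.144, -0.0]
wrist_force: [0.1, 0.6, -1.9]
grip_width: 30.9
```

```bash
cat > lamp.py <<'E'
from h import *
import sys
o=ctrl.get_obs(); p=o['position']; print({k:np.round(o[k],2) for k in('time_s','position','ee_rot','joint_positions','wrist_force','grip_width')})
im0=np.load('scene.npz')['im']
fr=[imaging.grab_frame('scene') for _ in range(5)]
im=np.mean([f[0].astype(float) for f in fr],0).astype(np.uint8); d=np.median([f[1] for f in fr],0)
np.savez('lamp_now.npz',im=im,d=d)
for t in("ring_center","lamp_groove","lamp","pliers"):
    print(t,[(np.round(r['at'],1).tolist(),round(r['conf'],2)) for r in nets.tip_of(t,'scene')])
c=imaging.camera_model('scene'); R=np.array(c['R']); C=-R.T@c['t']
hsv=cv2.cvtColor(im,cv2.COLOR_RGB2HSV); H,S,V=[hsv[...,i].astype(int) for i in range(3)]
v,u=np.mgrid[:384,:512]; P=np.stack([(u-c['cx'])/c['fx']*d,(v-c['cy'])/c['fy']*d,d],-1); W=(P-np.array(c['t']))@R
rz=p[2]-120
m=(np.hypot(W[...,0]-478,W[...,1]-278)<50)&(abs(W[...,2]-rz)<10)&((H<18)|(H>172))&(S>60)
print('ring pts',m.sum(), np.round(np.median(W[m],0),1) if m.any() else '')
u0,v0=np.array(proj('scene',(478,278,85)),int)-20; Z=10
A=cv2.resize(im[v0:v0+40,u0:u0+40],None,fx=Z,fy=Z,interpolation=cv2.INTER_CUBIC)[:,:,::-1].copy(); B=A.copy()
def pts(L): return np.array([[(a-u0+.5)*Z,(b-v0+.5)*Z] for a,b in(proj('scene',X) for X in L)]).astype(int)
b=np.array(eval(sys.argv[1])); l=np.array(eval(sys.argv[2])); t=np.radians(np.arange(0,361,15)); cir=np.stack([np.cos(t),np.sin(t)],-1)
def ring(cn,r,z,col): cv2.polylines(B,[pts([(*(cn+r*q),z) for q in cir])],False,col,1)
phi=2*np.arctan2(o['ee_rot'][1],o['ee_rot'][0]); x=np.array([np.cos(phi),np.sin(phi)]); x=x*np.sign(x[0])
yy=np.array([-x[1],x[0]])
ring(l,13.5,88,(255,255,0)); ring(l,21,53,(255,255,0)); ring(l,75,20,(255,255,0))
for s in(-19.5,19.5): ring(p[:2]+b+s*yy,3,p[2]-127,(0,0,255))
ring(p[:2]+b+14.5*x,16,p[2]-118,(0,255,0)); ring(p[:2]+b+14.5*x,21,p[2]-118,(0,255,0))
cv2.imwrite(sys.argv[3],np.hstack([A,B]))
E
python3 lamp.py "(2,2)" "(478.5,277.5)" pics/k.png
```

```text
{'time_s': np.float64(17.88), 'position': array([462.14, 275.09, 239.67]), 'ee_rot': array([-3.14, -0.14, -0.  ]), 'joint_positions': array([-0.24,  0.22, -0.48,  1.87,  0.12,  1.08, -2.24]), 'wrist_force': array([ 0.15,  0.55, -1.89]), 'grip_width': np.float64(30.85)}
ring_center [([478.9, 273.6, 118.0], 0.39), ([472.5, 279.4, 2.9], 0.36)]
lamp_groove []
lamp [([473.7, 282.8, -1.6], 0.72), ([474.5, 272.5, 118.1], 0.44)]
pliers [([462.0, 275.1, 113.3], 0.75), ([669.9, 25.8, -1.0], 0.68)]
ring pts 70 [485.5 268.1 120.5]
```

View pics/k.png

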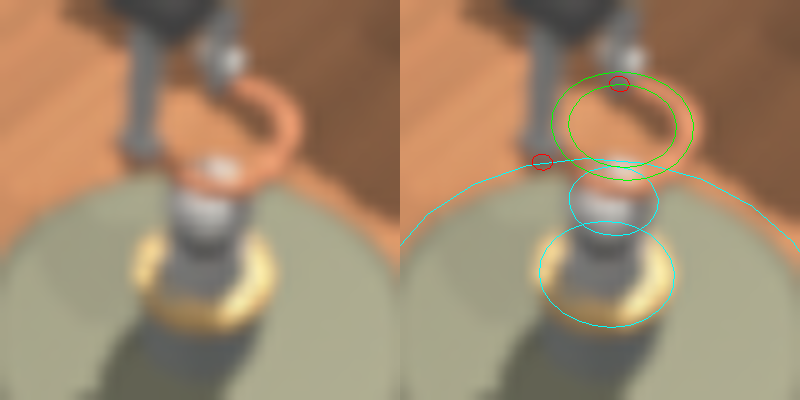

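```bash
cat > rfit.py <<'E'
from h import *
from scipy.optimize import minimize
c=imaging.camera_model('scene'); R=np.array(c['R']); SS=6
def wcloud(d):
    v,u=np.mgrid[:384,:512]; P=np.stack([(u-c['cx'])/c['fx']*d,(v-c['cy'])/c['fy']*d,d],-1); return (P-np.array(c['t']))@R
def render(polys,u0,v0,n):
    M=np.zeros((n*SS,n*SS),np.uint8)
    for L in polys:
        q=(np.c_[L]@R.T+c['t']); px=np.stack([c['fx']*q[:,0]/q[:,2]+c['cx']-u0+.5,c['fy']*q[:,1]/q[:,2]+c['cy']-v0+.5],-1)*SS*16
        cv2.fillPoly(M,[px.round().astype(np.int32)],255,shift=4)
    return cv2.resize(M,(n,n),interpolation=cv2.INTER_AREA)/255.
def disc(cx,cy,r,z): t=np.radians(np.arange(0,360,10)); return np.c_[cx+r*np.cos(t),cy+r*np.sin(t),np.full(36,z)]
def ringpolys(x,y,yaw,z,tilt=0):  # x,y: ring origin; z: mid height at pins
    out=[]; C,S=np.cos(yaw),np.sin(yaw)
    a=np.radians(np.arange(0,126,8))
    for s in(1,-1):
        arc=np.r_[np.c_[18*np.cos(a),18*np.sin(a)],np.c_[13*np.cos(a),13*np.sin(a)][::-1]]-[15.5,0]
        h=.28; arc=np.c_[arc[:,0]*np.cos(h)+arc[:,1]*np.sin(h)*1, -arc[:,0]*np.sin(h)+arc[:,1]*np.cos(h)]+[15.5,0]
        arc[:,1]*=s
        for dz in(-2.5,0,2.5):
            zz=z+dz-tilt*(arc[:,0]+17.5)
            out.append(np.c_[x+C*arc[:,0]-S*arc[:,1],y+S*arc[:,0]+C*arc[:,1],zz])
    return out
def fitlamp():
    d=np.load('scene.npz')['d']; W=wcloud(d); m=(np.hypot(W[...,0]-478,W[...,1]-278)<45)&(W[...,2]>28)
    u0,v0=np.array(proj('scene',(478,278,70)),int)-20; m=m[v0:v0+40,u0:u0+40].astype(float)
    f=lambda p:np.sum((render([disc(p[0],p[1],21,z) for z in(53,45,37,29)]+[disc(p[0],p[1],13.5,z) for z in(54,59,64,70,81,86,89)]+[disc(p[0],p[1],12,92)]+[disc(p[0],p[1],11,z) for z in(73,77)],u0,v0,40)-m)**2)
    r=minimize(f,(478,277),method='Nelder-Mead',options=dict(initial_simplex=[(478,277),(481,277),(478,280)])); return r.x,r.fun,m.sum()
def fitring(d,tcp,yaw):
    W=wcloud(d); e=np.array([np.cos(yaw),np.sin(yaw)]); y_=np.array([-e[1],e[0]]); z=tcp[2]-120; o=tcp[:2]+17.5*e+[2,1]
    rel=(W[...,:2]-o); lx=rel@e; ly=rel@y_
    near=(abs(ly)<32)&(lx<32)&(lx>-9)
    m0=near&(abs(W[...,2]-z)<9)
    u0,v0=np.array(proj('scene',(*o,z)),int)-20; sl=np.s_[v0:v0+40,u0:u0+40]; m=m0[sl].astype(float)
    # weight: only rays that meet the ring plane ahead of the pins
    vv,uu=np.mgrid[v0:v0+40,u0:u0+40]; dr=np.stack([(uu-c['cx'])/c['fx'],(vv-c['cy'])/c['fy'],np.ones_like(uu,float)],-1)@R; Cc=-R.T@c['t']
    Q=Cc+dr*((z-Cc[2])/dr[...,2])[...,None]; w=(((Q[...,:2]-o)@e)>-6).astype(float)
    def f(p): return np.sum(w*(render(ringpolys(p[0],p[1],yaw+p[2]/100,z,p[3]/100),u0,v0,40)-m)**2)
    i=np.array([*o,0,0]); r=minimize(f,i,method='Nelder-Mead',options=dict(initial_simplex=[i,i+[3,0,0,0],i+[0,3,0,0],i+[0,0,6,0],i+[0,0,0,8]],maxiter=600))
    g=W[m0]; 
    return r.x,r.fun,(m*w).sum(),[ (k,np.median(W[...,2][m0&(lx>k)&(lx<k+7)]).round(1)) for k in(-8,-1,6,13)]
if __name__=='__main__':
    o=ctrl.get_obs(); p=o['position']; phi=2*np.arctan2(o['ee_rot'][1],o['ee_rot'][0]); yaw=(phi+np.pi/2)%np.pi-np.pi/2
    L=fitlamp(); print('lamp',L)
    F=fitring(np.load('lamp_now.npz')['d'],p,yaw); print('tcp',p.round(1),'yaw',yaw,'ring',F)
    y=yaw+F[0][2]/100; rc=F[0][:2]-3*np.array([np.cos(y),np.sin(y)]); print('ring_center',rc,'move by',L[0]-rc)
E
python3 rfit.py
```

```text
lamp (array([475.19304694, 280.13141776]), np.float64(11.281799307958476), np.float64(211.0))
tcp [462.2 275.1 239.7] yaw 0.09150273198571757 ring (array([480.37355972, 278.40916148,  -2.34029918,   4.02909584]), np.float64(6.168335255670895), np.float64(51.0), [(-8, np.float64(121.1)), (-1, np.float64(120.4)), (6, np.float64(119.8)), (13, np.float64(120.6))])
ring_center [477.38051339 278.20502013] move by [-2.18746645  1.92639762]
```

```bash
cat > lfit.py <<'E'
import rfit; from rfit import *
def run(n):
    global c
    rfit.c=imaging.camera_model(n); rfit.R=np.array(rfit.c['R'])
    D=np.load(n+'.npz'); W=D['W']; im=D['im']
    def go(zcut,polyf,n_=40,zc=70,wt=None,i0=(477,278)):
        u0,v0=np.array(proj(n,(477,278,zc)),int)-n_//2
        m=((np.hypot(W[...,0]-477,W[...,1]-278)<95)&(W[...,2]>zcut))[v0:v0+n_,u0:u0+n_].astype(float)
        w=1 if wt is None else wt(u0,v0,n_)
        f=lambda p:np.sum(w*(render(polyf(*p),u0,v0,n_)-m)**2)
        i=np.array(i0); r=minimize(f,i,method='Nelder-Mead',options=dict(initial_simplex=[i,i+[3,0],i+[0,3]])); return r.x.round(2),round(r.fun,2)
    print(n,'disc',go(10,lambda x,y:[disc(x,y,75,z) for z in(10,13,16,20)],90,15))
    print(n,'all28',go(28,lambda x,y:[disc(x,y,21,z) for z in range(28,54,5)]+[disc(x,y,13.5,z) for z in(54,59,64,70,81,86,90)]+[disc(x,y,12,92.5)]+[disc(x,y,11,z) for z in(73,77)]))
    sh=lambda x,y:[disc(x,y,13.5,z) for z in(60,64,70,81,86,90)]+[disc(x,y,12,92.5)]+[disc(x,y,11,z) for z in(73,77)]
    print(n,'shaft60',go(60,sh))
    sh2=lambda x,y:[disc(x,y,13.5,z) for z in(82,86,90)]+[disc(x,y,12,92.5)]
    print(n,'shaft82',go(82,sh2,zc=88))
    m=(np.hypot(W[...,0]-477,W[...,1]-278)<30)
    print('z top pts',np.sort(W[m][:,2])[-25:].round(1))
run('scene'); run('top')
E
python3 lfit.py
```

```text
scene disc (array([477., 278.]), np.float64(89.44))
scene all28 (array([475.09, 280.38]), np.float64(14.46))
scene shaft60 (array([476.72, 279.45]), np.float64(7.13))
scene shaft82 (array([476.79, 278.57]), np.float64(4.41))
z top pts [92.  92.1 92.1 92.1 92.2 92.3 92.3 92.6 92.7 92.7 93.  93.1 93.2 93.3
 93.3 93.3 93.4 93.6 93.6 93.8 94.1 94.2 94.5 95.  95.4]
top disc (array([473.05, 278.83]), np.float64(72.93))
top all28 (array([474.09, 280.78]), np.float64(13.83))
top shaft60 (array([473.41, 279.74]), np.float64(4.2))
top shaft82 (array([473.82, 279.68]), np.float64(4.13))
z top pts [93.1 93.1 93.3 93.3 93.5 93.5 93.6 93.8 94.  94.3 94.3 94.4 94.4 95.
 95.  95.1 95.3 95.5 95.8 95.8 96.1 96.2 96.4 97.2 98.3]
```

```bash
cat > r2.py <<'E'
import rfit; from rfit import *
o=ctrl.get_obs(); p=o['position']; yaw=0.0915; e=np.array([np.cos(yaw),np.sin(yaw)]); y_=np.array([-e[1],e[0]])
ds=[imaging.grab_frame('scene')[1] for _ in range(6)]; d=np.median(ds,0); W=wcloud(d); z=p[2]-120
o_=p[:2]+17.5*e+[2,1]; lx=(W[...,:2]-o_)@e; ly=(W[...,:2]-o_)@y_
m0=(abs(ly)<32)&(lx<32)&(lx>-9)&(abs(W[...,2]-z)<9)
u0,v0=np.array(proj('scene',(*o_,z)),int)-20; m=m0[v0:v0+40,u0:u0+40].astype(float)
vv,uu=np.mgrid[v0:v0+40,u0:u0+40]; dr=np.stack([(uu-c['cx'])/c['fx'],(vv-c['cy'])/c['fy'],np.ones_like(uu,float)],-1)@R; Cc=-R.T@c['t']
Q=Cc+dr*((z-Cc[2])/dr[...,2])[...,None]
for xmin in(-6,-2):
  w=(((Q[...,:2]-o_)@e)>xmin).astype(float)
  for full in(0,1,2):
    def f(q): return np.sum(w*(render(ringpolys(q[0],q[1],yaw+(q[2]/100 if full else 0),z,(q[3]/100 if full>1 else 0)),u0,v0,40)-m)**2)
    i=np.array([*o_,0,0]); r=minimize(f,i,method='Nelder-Mead',options=dict(initial_simplex=[i,i+[3,0,0,0],i+[0,3,0,0],i+[0,0,6,0],i+[0,0,0,8]],maxiter=800))
    y=yaw+(r.x[2]/100 if full else 0); print(xmin,full,'rc',(r.x[:2]-3*np.array([np.cos(y),np.sin(y)])).round(2),r.x[2:].round(1),round(r.fun,2),m.sum())
q=W[m0]; q=q[q[:,2]>z-4]; A=np.c_[(q[:,:2]-o_)@e,(q[:,:2]-o_)@y_,np.ones(len(q))]; print('plane',np.linalg.lstsq(A,q[:,2],rcond=None)[0].round(3),'expect top',z+2.5)
E
python3 r2.py
```

```text
-6 0 rc [478.24 277.42] [-3.7  7. ] 6.42 55.0
-6 1 rc [478.46 277.67] [-4.   1.5] 6.43 55.0
-6 2 rc [477.35 278.58] [-3.1  7.3] 5.73 55.0
-2 0 rc [478.69 277.74] [-0.7  3.1] 2.85 55.0
-2 1 rc [478.75 277.7 ] [-1.4  3.3] 2.73 55.0
-2 2 rc [478.69 277.82] [-1.5  0.7] 2.66 55.0
plane [-3.00000e-02  5.00000e-03  1.20733e+02] expect top 122.16325471122758
```

Call:
carry_out(rows=[-0.5,0.5,0,0,-1,1,-2,0,-1.5,1.5,-5,0,-1.5,1.5,-8,0,-1.5,1.5,-11,0,-1.5,1.5,-14,0,-1.5,1.5,-16,0,-1.5,1.5,-18,0,-1.5,1.5,-20,0,-1.5,1.5,-21,0])

```text
time_s: 19.47
position: [460.6, 276.6, 218.4]
ee_rot: [3.138, 0.144, -0.0]
wrist_force: [0.1, -0.4, -2.6]
grip_width: 30.5
```

Call:
carry_out(rows=[0,0,0,0,0,0,-1,0,0,0,-2,0,0,0,-3,0,0,0,-4,0,0,0,-5,0,0,0,-6,0,0,0,-7,0,0,0,-8,0,0,0,-8,0])

```text
time_s: 20.3
position: [460.6, 276.6, 210.4]
ee_rot: [3.138, 0.144, -0.0]
wrist_force: [-0.4, -0.9, -2.5]
grip_width: 30.4
```

Call:
carry_out(rows=[0,0,-1,0,0,0,-2,0,0,0,-3,0,0,0,-4,0,0,0,-5,0,0,0,-6,0,0,0,-7,0,0,0,-8,0,0,0,-8,0,0,0,-8,0])

```text
time_s: 21.13
position: [460.6, 276.6, 202.6]
ee_rot: [-3.138, -0.144, 0.0]
wrist_force: [0.6, -0.1, -1.4]
grip_width: 30.5
```

```bash
sed -i 's/Z=10/Z=13/; s/-20; Z/-15; Z/; s/v0+40,u0:u0+40\],None,fx=Z/v0+30,u0:u0+30],None,fx=Z/' lamp.py; python3 lamp.py "(2,1.3)" "(476.75,279)" pics/l.png
```

```text
{'time_s': np.float64(21.13), 'position': array([460.64, 276.63, 202.64]), 'ee_rot': array([-3.14, -0.14,  0.  ]), 'joint_positions': array([-0.25,  0.26, -0.48,  1.91,  0.14,  1.  , -2.27]), 'wrist_force': array([ 0.55, -0.1 , -1.4 ]), 'grip_width': np.float64(30.5)}
ring_center [([474.7, 276.7, 79.1], 0.39)]
lamp_groove [([472.0, 283.9, 77.4], 0.65), ([764.2, 110.4, 2.8], 0.53)]
lamp [([473.6, 277.1, 0.5], 0.97), ([536.2, 31.4, 1.9], 0.42)]
pliers [([672.6, 23.5, -1.1], 0.93), ([460.6, 275.6, 79.9], 0.6)]
ring pts 65 [484.4 276.6  83.6]
```

View pics/l.png

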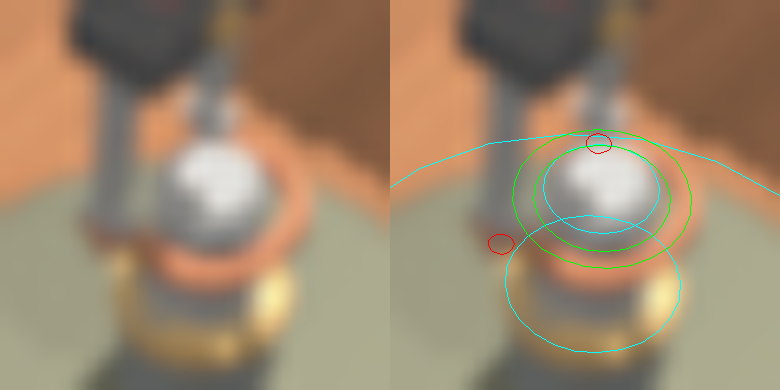

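```bash
cat > j.py <<'E'
import rfit; from rfit import *
D=np.load('lamp_now.npz'); im,d=D['im'],D['d']; W=wcloud(d)
p=ctrl.get_obs()['position']; z=p[2]-120.3; yaw=.0915; e=np.array([np.cos(yaw),np.sin(yaw)])
hsv=cv2.cvtColor(im,cv2.COLOR_RGB2HSV); H,S,V=[hsv[...,i].astype(int) for i in range(3)]
nr=(np.hypot(W[...,0]-478,W[...,1]-278)<40)&(W[...,2]>z-9)
u0,v0=np.array(proj('scene',(477,278,z)),int)-15; sl=np.s_[v0:v0+30,u0:u0+30]
cop=(nr&((H<15)|(H>172))&(S>70)&(W[...,2]<z+9))[sl].astype(float)
vv,uu=np.mgrid[v0:v0+30,u0:u0+30]; dr=np.stack([(uu-c['cx'])/c['fx'],(vv-c['cy'])/c['fy'],np.ones_like(uu,float)],-1)@R; Cc=-R.T@c['t']
Q=Cc+dr*((z-Cc[2])/dr[...,2])[...,None]; w=(((Q[...,:2]-(480,279))@e)>-5).astype(float)
for fixed in(1,0):
  def model(q):
    s=render([disc(q[2],q[3],13.5,k) for k in(z+2,z+5,89)]+[disc(q[2],q[3],12,92)],u0,v0,30); r=render(ringpolys(q[0],q[1],yaw,z,.02),u0,v0,30); return r*(1-s)
  for sh in([(476.75,279)] if fixed else [None]):
    if fixed: f=lambda q:np.sum(w*(model([*q,*sh])-cop)**2); i=np.array([480.,279.])
    else: f=lambda q:np.sum(w*(model(q)-cop)**2); i=np.array([480.,279.,477.,279.])
    r=minimize(f,i,method='Nelder-Mead',options=dict(initial_simplex=np.r_[[i],i+3*np.eye(len(i))],maxiter=600))
    print('ring_center',(r.x[:2]-3*e).round(2),'shaft',r.x[2:].round(2),round(r.fun,2),(cop*w).sum())
# shaft in this picture alone: steel pixels by depth above ring
m=(nr&(W[...,2]>z+6)&(np.hypot(W[...,0]-477,W[...,1]-279)<19))[sl].astype(float)
f=lambda q:np.sum((render([disc(q[0],q[1],13.5,k) for k in(z+6,89)]+[disc(q[0],q[1],12,92.3)],u0,v0,30)-m)**2*w)
i=np.array([477.,279.]); r=minimize(f,i,method='Nelder-Mead',options=dict(initial_simplex=[i,i+[3,0],i+[0,3]])); print('shaft now',r.x.round(2),r.fun,m.sum())
ch=lambda x:' .:+#'[int(x*4)]
E
python3 j.py
```

```text
ring_center [475.92 280.07] shaft [] 3.72 46.0
ring_center [476.1  280.16] shaft [477.44 278.7 ] 3.74 46.0
shaft now [474.01 280.01] 1.6720184544405998 76.0
```

Call:
carry_out(rows=[0,0,0,0,0,-0.3,-1,0,0,-0.5,-2,0,0,-0.5,-3,0,0,-0.5,-4,0,0,-0.5,-5,0,0,-0.5,-6,0,0,-0.5,-6.7,0,0,-0.5,-6.7,0,0,-0.5,-6.7,0])

```text
time_s: 22.42
position: [460.6, 276.1, 195.9]
ee_rot: [-3.138, -0.144, 0.0]
wrist_force: [-0.3, 0.0, -2.1]
grip_width: 30.3
```

```bash
python3 lamp.py "(2,1.3)" "(476.75,279)" pics/m.png; python3 j.py; python3 - <<'E'
from h import *
D=np.load('lamp_now.npz'); im,d=D['im'],D['d']; c=imaging.camera_model('scene')
v,u=np.mgrid[:384,:512]; P=np.stack([(u-c['cx'])/c['fx']*d,(v-c['cy'])/c['fy']*d,d],-1); W=(P-np.array(c['t']))@np.array(c['R'])
hsv=cv2.cvtColor(im,cv2.COLOR_RGB2HSV); H,S=hsv[...,0].astype(int),hsv[...,1].astype(int)
m=(np.hypot(W[...,0]-478,W[...,1]-278)<35)&(W[...,2]>62)&(W[...,2]<90)&((H<15)|(H>172))&(S>70)
q=W[m]; lx=q[:,0]-478
for a in(-16,-8,0,8,16): s=q[(lx>a)&(lx<a+8)]; print(a,len(s),np.percentile(s[:,2],[20,50,85]).round(1) if len(s) else '')
print('shaft top',np.median(W[(np.hypot(W[...,0]-476,W[...,1]-280)<9)&(W[...,2]>85)][:,2]))
E
```

```text
{'time_s': np.float64(22.42), 'position': array([460.62, 276.15, 195.93]), 'ee_rot': array([-3.14, -0.14,  0.  ]), 'joint_positions': array([-0.25,  0.27, -0.48,  1.92,  0.14,  0.99, -2.27]), 'wrist_force': array([-0.28,  0.02, -2.07]), 'grip_width': np.float64(30.34)}
ring_center [([474.6, 275.4, 71.7], 0.59)]
lamp_groove [([472.2, 280.6, 78.4], 0.59)]
lamp [([472.7, 279.7, 1.9], 0.63)]
pliers [([462.5, 275.8, 71.6], 0.88), ([671.9, 23.7, -0.7], 0.74), ([470.8, 274.4, 73.8], 0.41)]
ring pts 59 [488.2 269.8  76.9]
ring_center [475.88 279.69] shaft [] 3.33 45.0
ring_center [476.14 279.3 ] shaft [476.38 280.4 ] 3.46 45.0
shaft now [474.97 280.9 ] 1.124152249134948 94.0
-16 6 [77.3 78.2 87.5]
-8 7 [73.4 74.3 78.8]
0 11 [76.  76.7 78. ]
8 17 [75.5 77.3 78.1]
16 15 [76.3 76.9 77.7]
shaft top 138.2174170430107
```

Call:
carry_out(rows=[0,0.3,0,0,0,0.6,0,0,0,0.9,0,0,0,0.9,0,0,0,0.9,0,0,0,0.9,0,0,0,0.9,0,0,0,0.9,0,0,0,0.9,0,0,0,0.9,0,0])

```text
time_s: 23.7
position: [460.7, 277.0, 196.0]
ee_rot: [-3.138, -0.144, -0.0]
wrist_force: [0.2, -0.0, -1.5]
grip_width: 30.7
```

```bash
python3 lamp.py "(2,1.3)" "(476.75,279)" pics/n.png; python3 j.py
```

```text
{'time_s': np.float64(23.7), 'position': array([460.66, 277.03, 195.98]), 'ee_rot': array([-3.14, -0.14, -0.  ]), 'joint_positions': array([-0.25,  0.27, -0.48,  1.92,  0.15,  0.99, -2.28]), 'wrist_force': array([ 0.19, -0.03, -1.55]), 'grip_width': np.float64(30.7)}
ring_center [([473.7, 277.5, 74.7], 0.48)]
lamp_groove [([476.4, 281.5, 75.3], 0.85)]
lamp [([471.1, 279.6, 2.9], 0.74)]
pliers [([673.2, 25.9, -1.7], 0.85), ([462.5, 277.7, 72.8], 0.82)]
ring pts 59 [488.3 270.5  76.5]
ring_center [475.71 280.42] shaft [] 3.79 45.0
ring_center [475.71 280.43] shaft [476.85 279.65] 3.79 45.0
shaft now [475.44 280.09] 0.9022837370242215 99.0
```

```bash
python3 -c "
from station import ctrl
print(ctrl.close_job())"
```

```text
the job is handed in; nothing more can be done
None
```

I handed the job in at about 24 s. The copper ring is spread on the red pliers and held round the lamp shaft at groove height, still squeezed and not snapped in. I took the pliers from the black caddy, put the pins in the ring's gap, squeezed to the stop and lowered the ring over the shaft end.

**What the last checks showed:**
- **Grip:** the fingers read 30.7 mm, so the handles are at their stop.
- **Contact:** sideways wrist force was at the noise level (0.2 N or less), so there is no sign of the ring touching the shaft.
- **Height:** the ring's top was at about 78 mm by depth, which puts its middle at about 75.5 mm, the groove's height.
- **Centring:** in the scene camera the ring centre fitted at (475.7, 280.4) mm and the shaft between (475.4, 280.1) and (476.9, 279.7). That is within about 1 mm, against a clearance of about 2.5 mm.

**What disagreed:**
- **Networks:** they placed the groove about 3 mm in x and 4 mm in y from the ring centre, which is about their stated accuracy.
- **Cameras:** the two differ by about 3 mm in x at the lamp, so I relied on comparing positions within the scene camera only.
- **Final picture:** I had used up the picture limit, so the final pose was checked by numbers only. The last picture, taken about 7 mm higher, showed the ring round the shaft.

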